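# Line up the bar things by height

## Task

Set up the service board: stand the copper sugar shaker, the jigger, the steel bottle stopper and the matchbox on the four coasters, one to a coaster and centred on it, in order of height, with the tallest on the coaster next to the candle glass and each one lower than the last away from it. Keep the shaker, jigger and stopper upright all the way (the stopper stays on its head), lay the matchbox flat, and leave the candle glass where it stands.

Things in the scene. Friction and masses are not known exactly. Their poses are not given: they have to be found in the camera images.
- shaker_center (a point): sugar shaker: copper-coloured round tin with a domed steel sieve cap, standing: the tallest of the four, 125 mm high, straight sides 48 mm in diameter from the foot up to the cap at 98 mm; grip it about 60 to 90 mm above its foot. Point: on its axis, half-way up (62.5 mm above its foot). z up.
- jigger_center (a point): polished steel double jigger (hourglass measuring cup), standing: second tallest, 97 mm high, it grips like a plain, nearly straight cylinder (36 mm in diameter at the foot, 41 mm at the rim) without the waist that the eye sees; grip it about 60 to 85 mm above its foot, so that its top stays clear of the palm. Point: on its axis, half-way up (48.5 mm above its foot). z up.
- stopper_center (a point): pale, almost white steel bottle stopper standing on its head: third in height, 48 mm high; the head below is 33 mm in diameter and 18 mm high, the plug above it is 19 mm in diameter and can be gripped. Point: on its axis, half-way up (24 mm above its foot). z up.
- matchbox_center (a point): dark green matchbox lying flat: the lowest of the four, 46 mm (its x axis) x 78 mm (its y axis) x 18 mm high. Point: its centre, 9 mm above its underside. z up.
- votive: candle glass: yellowish ribbed glass votive with a tea light in it, 73 mm in diameter, 104 mm high, standing on the table 112 mm beyond the first or the last coaster, in line with the row (a round wooden salt cellar, which is not listed, stands in the same way beyond the other end; which end is which changes). Loose. Origin: centre of its foot; z up.
- coaster_1: one of the four identical square coasters, grey with a black border (84 x 84 mm, 3 mm thick) lying in a row, 100 mm from centre to centre, on the light wooden board (420 x 100 x 12 mm), all fixed. Origin: centre of the coaster's underside; its top face, on which a thing stands, is 3 mm above the origin (15 mm above the table). y axis along the row, z up. This one is the leftmost (+y end) as the robot sees it.
- coaster_2: one of the four identical square coasters, grey with a black border (84 x 84 mm, 3 mm thick) lying in a row, 100 mm from centre to centre, on the light wooden board (420 x 100 x 12 mm), all fixed. Origin: centre of the coaster's underside; its top face, on which a thing stands, is 3 mm above the origin (15 mm above the table). y axis along the row, z up. Second from the left.
- coaster_3: one of the four identical square coasters, grey with a black border (84 x 84 mm, 3 mm thick) lying in a row, 100 mm from centre to centre, on the light wooden board (420 x 100 x 12 mm), all fixed. Origin: centre of the coaster's underside; its top face, on which a thing stands, is 3 mm above the origin (15 mm above the table). y axis along the row, z up. Third from the left.
- coaster_4: one of the four identical square coasters, grey with a black border (84 x 84 mm, 3 mm thick) lying in a row, 100 mm from centre to centre, on the light wooden board (420 x 100 x 12 mm), all fixed. Origin: centre of the coaster's underside; its top face, on which a thing stands, is 3 mm above the origin (15 mm above the table). y axis along the row, z up. This one is the rightmost (-y end).
Not all that is in view belongs to the job. Leave any purple look-alike of the part that bears jigger_center alone.

How it is judged:
By the outcome, as a careful person would: the job done as asked, in the order asked, and still so for the second after the job is handed in, with the robot touching nothing.
It also fails if it takes over 88 s, if anything falls off the work surface, if the arm or the gripper's body presses on something with over 40 N, if the wrist force passes 120 N, or if a joint passes its speed limit or range.

## Robot

A 7-joint arm with a two-finger parallel gripper is mounted at the origin on a cart in front of the work surface, level with it; the furniture and walls round the work are solid. World frame = base frame: x ahead of the robot, y to its left, z up, the work surface at z = 0. Lengths are in m, angles in rad, forces in N, time in s.
With the tool pointing down it reaches from about 0.4 to 0.875 m from the base axis. Payload 19.3 kg.
Tool frame: the origin (TCP) lies where the fingers leave the gripper's body, on its centre line; the fingertips stand bot.tip_reach ahead of it and the grasp point (between the pads) lies 54 mm ahead of it (bot.tip_reach is the distance from the TCP to the fingertips, in m); z points along the fingers, y is the line along which they close (so a half turn about z gives the same grasp; the last joint's range is limited). The gripper opens to 85 mm and grips with 20 to 120 N. Pads are 22 mm wide; open, the fingers measure 114 mm over their backs; the gripper's body (76 mm by 85 mm) begins 54 mm behind the grasp point. The pads swing forward as they close: fully open they stand 13 mm farther back than shut.
Start: joints at [-1.202, 0.521, -0.036, 1.599, 0.021, 1.021, -0.113], TCP at [0.266, 0.566, 0.304] pointing down, gripper open.
Joint ranges: [-2.91, 2.91], [-0.3, 2.13], [-1.5, 1.42], [0.17, 2.43], [-1.26, 4.41], [0.16, 1.93], [-2.52, 2.52]. Speed limits (rad/s): [1.89, 1.89, 2.39, 2.39, 3.01, 3.01, 3.01].

## Interface

Orientations are given as [roll, pitch, yaw] about the fixed x, y, z axes, in that order (R = Rz(yaw) Ry(pitch) Rx(roll)).
In Python, from workcell import bot gives the robot as it stands. The module is installed in compiled form; this text tells all that it offers.
- The arm moves only by the shell command python3 -m jog 'ROWS' [FORCE]. ROWS is JSON, a list that holds one entry, the list of rows, each a list of 7 numbers: the shift along the tool's x, y, z in mm, then the turn, a rotation vector about the tool's x, y, z in rad, then the opening, from 0 (shut) to 1 (fully open). In form: [[[tx, ty, tz, wx, wy, wz, fingers], ...]]. A call has 1 to 5 rows; each row shifts and turns the commanded pose from where the row before left it, along the tool's axes as they then stand; what a row does not reach is not made up. A row lasts 1/10 s, in which the tool goes at most 50 mm and 8.59 degrees, less where a joint would pass 70% of its speed; a pose out of reach is approached as far as the arm can. A call is refused whole if a number of a shift passes 50 or a number of a turn 0.15, either way. A call with a gripper value outside its range is refused whole. The fingers move at their own pace and stop on an object; FORCE is the grip in N (left out, the last holds). Time passes only in rows, so rows that do not move let the fingers close. It gives the time, the measured TCP pose, the force, the opening and the grip force at its end, in the units of the state.
- bot.observe(): the state, without advancing time (a new reading comes with each control period).
- bot.grab_frame(name): name is "scene" or "top"; returns a dict with "img" (400x640x3 uint8, red, green, blue), "intrinsics" (3x3 intrinsics, pixels), "R" (3x3) and "t" (3): a world point X has camera coordinates R X + t. Camera axes: x right, y down, z forward; pixel columns grow to the right and rows downward; lengths in m; the calibration is good to about 2 mm. A picture is of the moment at which its call begins. There is no depth.
- bot.job_done(): hands the job in; it is judged then, once.
Trained networks look in a picture, given as the dict that the camera call returned (one of the last four; its "shot" number tells which), for a name from the list of things; names that differ only in an ending like _2 or _b are one class to them, and where a whole thing is asked for, a point or a joint stands for the part that bears it (a point fixed in the world has none). Each returns a list of dicts, best first, with "conf" (0 to 1); they miss things now and then, are a little off and sometimes report something else, mostly with a low value. They report only what shows in the picture. A call takes as long as a camera call. They do not tell look-alikes from the thing itself.
- bot.trace(query, picture): "region" (400x640 bool, what is visible of it).
- bot.spot_point(query, picture): "xyz" ([x, y, z] in m, in world coordinates, good to about 4 mm: a listed point, or the origin of a listed thing).
The state is a dict: "clock": time; "qpos": joint angles; "qd": joint speeds; "joint_efforts": joint torques, N m; "position": TCP position; "tool_rot": TCP orientation; "force": force on the tool from outside, world axes, zero at the start; "moment": the same for the moment, N m; "grip_width": finger opening in m; "finger_force": force on a finger pad.
Only numpy, scipy, OpenCV 4.12 (cv2) and the standard library are available. Lean on these libraries where they do the work, as an engineer would, in place of code of your own. Each camera call takes 0.05 s, during which the arm holds its last target. There are 200 camera calls.

## Working session

There is one attempt and no reset: what is moved stays moved. The work goes in short steps, Python scripts to look and compute and a shell command to move; the robot and the scene stay as the last step left them, time stands still between calls to the robot, and variables do not carry over. Pictures are saved under pics/ and viewed, at most 14 in all, crops included, and the job is handed in when it is done.

```bash
mkdir -p pics; cat > h.py <<'E'
from workcell import bot
import numpy as np, cv2
def save(p,n): cv2.imwrite('pics/'+n+'.png',p['img'][:,:,::-1])
def px(p,X):
    c=p['R']@np.array(X)+p['t']; u=p['intrinsics']@c; return (u[:2]/u[2]).round().astype(int).tolist()
def ray(p,uv):
    o=-p['R'].T@p['t']; d=p['R'].T@np.linalg.inv(p['intrinsics'])@np.array([uv[0],uv[1],1.]); return o,d/np.linalg.norm(d)
def tri(p1,a,p2,b):
    o1,d1=ray(p1,a);o2,d2=ray(p2,b)
    s=np.linalg.lstsq(np.c_[d1,-d2],o2-o1,rcond=None)[0]
    q1=o1+s[0]*d1;q2=o2+s[1]*d2
    return ((q1+q2)/2).round(4),np.linalg.norm(q1-q2).round(4)
E
python3 - <<'E'
from h import *
P={n:bot.grab_frame(n) for n in('scene','top')}
for n,p in P.items():
    save(p,n+'0'); print(n,'cam',(-p['R'].T@p['t']).round(3),'fwd',p['R'][2].round(2))
    for q in['shaker_center','jigger_center','stopper_center','matchbox_center','votive','coaster_1']:
        print(q,[(r['xyz'],px(p,r['xyz']),round(r['conf'],2)) for r in bot.spot_point(q,p) if r['conf']>.2])
print(bot.tip_reach,bot.observe())
E
```

```text
scene cam [-0.078 -0.356  0.689] fwd [ 0.63  0.38 -0.68]
shaker_center [([0.4351, 0.2069, 0.0617], [224, 178], 0.85)]
jigger_center [([0.4324, -0.0603, 0.0511], [324, 229], 0.78)]
stopper_center [([0.435, -0.1756, 0.0224], [374, 261], 0.77)]
matchbox_center [([0.4382, 0.0767, 0.0026], [273, 218], 0.79)]
votive [([0.6174, -0.2897, -0.0024], [456, 236], 0.64)]
coaster_1 [([0.5873, 0.0186, 0.0119], [329, 188], 0.92), ([0.6087, -0.1755, 0.0099], [407, 214], 0.8), ([0.5721, 0.1187, 0.0103], [291, 177], 0.59), ([0.5998, -0.0798, 0.0112], [368, 200], 0.59)]
top cam [0.35  0.011 1.143] fwd [ 0.13 -0.01 -0.99]
shaker_center [([0.4363, 0.2085, 0.0594], [248, 221], 0.63)]
jigger_center [([0.4302, -0.0538, 0.0517], [350, 221], 0.78), ([0.3811, -0.233, 0.0494], [420, 238], 0.57)]
stopper_center [([0.435, -0.1749, 0.0173], [395, 219], 0.47)]
matchbox_center [([0.4372, 0.0709, 0.0055], [303, 221], 0.96)]
votive [([0.6148, -0.2923, 0.004], [433, 153], 0.77)]
coaster_1 [([0.5777, 0.1164, 0.0106], [285, 169], 0.86), ([0.5879, 0.0187, 0.0127], [321, 165], 0.71), ([0.6119, -0.1787, 0.0123], [393, 154], 0.61), ([0.6054, -0.0761, 0.0165], [355, 157], 0.58), ([0.4359, 0.0702, 0.0039], [303, 221], 0.24)]
0.0726 {'clock': 0.7, 'qpos': array([-1.20219163,  0.52138587, -0.03628766,  1.59950154,  0.02120217,
        1.02107799, -0.112799  ]), 'qd': array([ 0.0003725 ,  0.00195933,  0.00123018, -0.00056741,  0.00058674,
        0.00044126,  0.00043895]), 'joint_efforts': array([ 1.59127158e-03, -9.26686478e+01,  1.97921813e+00, -3.70187974e+01,
        1.81887683e-02,  2.36327258e-03, -2.78827116e-05]), 'position': array([0.26556374, 0.56577321, 0.30389918]), 'tool_rot': array([3.14158025e+00, 5.63349458e-06, 2.70273649e+00]), 'force': array([ 0.10486158, -0.36940786,  0.08330758]), 'moment': array([ 0.02972097, -0.05915687,  0.04999395]), 'finger_force': 0.0, 'grip_width': 0.0853090622280845}
```

View pictures.

View pics/scene0.png

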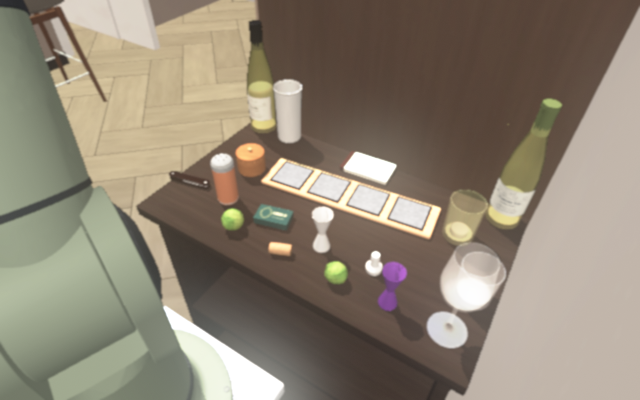

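View pics/top0.png

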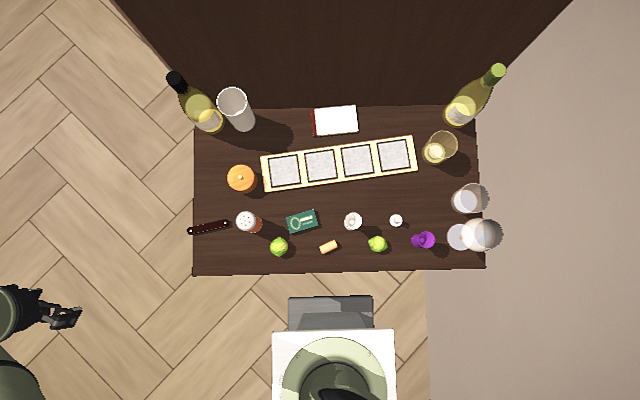

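Scene view: shaker (225,180), steel jigger (322,230), stopper (375,263), matchbox (273,216), votive (463,218) at the right end by coaster_4, salt cellar (250,158) at the left. Look-alikes: the jigger could be mistaken for the purple cup (392,287) or the wine glass (470,290); the shaker for the salt cellar (250,158) or the white tumbler (288,110); the stopper for the cork (280,249); the matchbox for the white notepad (370,168). I choose by description and check with a crop.

```bash
python3 - <<'E'
from h import *
s=bot.grab_frame('scene');t=bot.grab_frame('top')
def best(q,p,near):
    r=[x for x in bot.trace(q,p) if x['conf']>.2]
    c=[np.argwhere(x['region']).mean(0)[::-1] for x in r]
    i=np.argmin([np.linalg.norm(a-near) for a in c]); return r[i]['region'],c[i]
N={'shaker_center':((225,180),(248,222)),'jigger_center':((322,230),(352,221)),'stopper_center':((375,263),(396,220)),'matchbox_center':((273,216),(302,221)),'votive':((463,218),(438,148))}
for q,(a,b) in N.items():
    try:
        m,c=best(q,s,a);n,d=best(q,t,b); print(q,c.round(),d.round(),tri(s,c,t,d), 'mbox' if 0 else '')
        if q[0]=='m':
            k=cv2.boxPoints(cv2.minAreaRect(np.argwhere(n)[:,::-1].astype(np.float32)))
            for u in k:
                o,v=ray(t,u); print((o+v*(.018-o[2])/v[2]).round(4))
    except Exception as e: print(q,e)
# coasters: corners by minAreaRect in both views
for p in(s,t):
    for r in bot.trace('coaster_1',p):
        if r['conf']<.3: continue
        k=cv2.approxPolyDP(cv2.convexHull(np.argwhere(r['region'])[:,::-1].astype(np.int32)),6,True)[:,0]
        M=cv2.moments(k.astype(np.float32)); u=(M['m10']/M['m00'],M['m01']/M['m00'])
        o,v=ray(p,u); print(len(k),np.round(u,1),(o+v*(.015-o[2])/v[2]).round(4),round(r['conf'],2))
c=s['img'][140:320,210:450][:,:,::-1]
cv2.imwrite('pics/crop0.png',cv2.resize(c,None,fx=3,fy=3,interpolation=cv2.INTER_CUBIC))
E
```

```text
shaker_center [225. 179.] [249. 222.] (array([0.4336, 0.2046, 0.0634]), np.float64(0.0006)) 
jigger_center [322. 228.] [353. 221.] (array([ 0.4277, -0.0594,  0.0599]), np.float64(0.0022)) 
stopper_center attempt to get argmin of an empty sequence
matchbox_center [274. 217.] [302. 221.] (array([0.4367, 0.0725, 0.0091]), np.float64(0.001)) 
[0.4461 0.1158 0.018 ]
[0.4686 0.0418 0.018 ]
[0.4242 0.0282 0.018 ]
[0.4019 0.1019 0.018 ]
votive [464. 216.] [440. 148.] (array([ 0.6129, -0.2928,  0.0637]), np.float64(0.0024)) 
4 [328.6 187.3] [0.5839 0.0188 0.015 ] 0.83
4 [409.6 213.8] [ 0.6065 -0.1808  0.015 ] 0.83
4 [368.6 199.6] [ 0.5978 -0.0816  0.015 ] 0.65
4 [292.9 175.1] [0.5748 0.1163 0.015 ] 0.58
4 [321.  165.5] [0.585  0.0177 0.015 ] 0.98
4 [393.5 155.4] [ 0.6075 -0.1802  0.015 ] 0.96
4 [284.6 170.4] [0.5742 0.1164 0.015 ] 0.88
4 [357.5 160. ] [ 0.5975 -0.0819  0.015 ] 0.66
```

View pics/crop0.png

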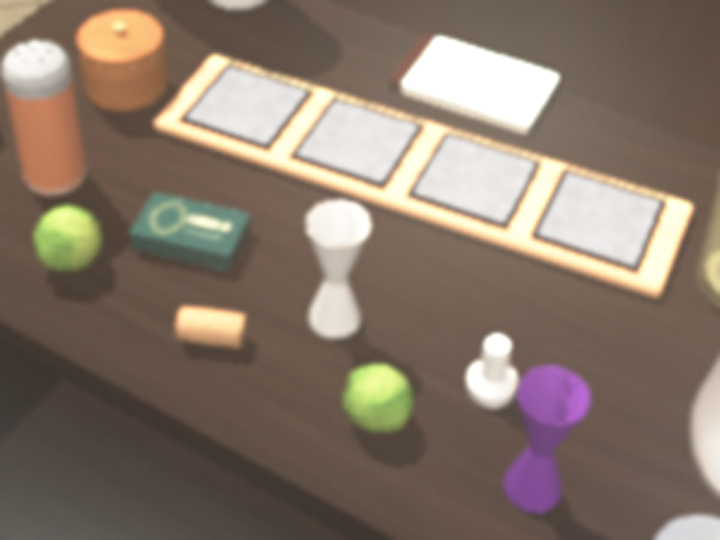

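The crop confirms the choices: copper shaker with steel cap, clear steel jigger (not the purple one beside the stopper), pale stopper head-down, green matchbox. The votive is at the -y end, so: shaker→c4, jigger→c3, stopper→c2, matchbox→c1.

```bash
cat >> h.py <<'E'
C={1:(.5746,.1172),2:(.5855,.0178),3:(.5965,-.0816),4:(.6074,-.181)}
def go(x,y,z,yaw=1.68):
    o=bot.observe();d=np.array([x,y,z])-o['position'];w=o['tool_rot'][2];c,s=np.cos(w),np.sin(w)
    print('mm tool',(1000*np.array([c*d[0]+s*d[1],s*d[0]-c*d[1],-d[2]])).round(1),'wz',round(w-yaw,3),'rot',o['tool_rot'].round(3),'F',o['force'].round(1),'w',round(o['grip_width'],4),'t',round(o['clock'],2))
E
python3 -m jog '[[[0,0,0,0,0,0.146,1],[0,0,0,0,0,0.146,1],[0,0,0,0,0,0.146,1],[0,0,0,0,0,0.146,1],[0,0,0,0,0,0.146,1]]]' 40
python3 -m jog '[[[0,0,0,0,0,0.146,1],[0,0,0,0,0,0.146,1],[-35,12,0,0,0,0,1],[-35,12,0,0,0,0,1],[-35,12,0,0,0,0,1]]]'
python3 -m jog '[[[-35,12,0,0,0,0,1],[-35,12,0,0,0,0,1],[-35,12,0,0,0,0,1],[-35,12,0,0,0,0,1],[-35,12,0,0,0,0,1]]]'
python3 -c "from h import *;go(.4345,.206,.26)"
```

```text
clock: 1.9
position: [0.2655, 0.5658, 0.3039]
tool_rot: [3.142, -0.0, 1.967]
force: [-0.6, 0.5, -0.2]
grip_width: 0.0856
finger_force: 0.0
clock: 2.4
position: [0.3131, 0.4642, 0.3038]
tool_rot: [3.142, 0.0, 1.681]
force: [0.8, 1.0, 0.4]
grip_width: 0.0855
finger_force: 0.0
clock: 2.9
position: [0.3921, 0.2967, 0.3041]
tool_rot: [3.141, -0.0, 1.681]
force: [0.7, 0.5, 0.4]
grip_width: 0.0855
finger_force: 0.0
mm tool [-94.8  32.1  44.1] wz 0.001 rot [ 3.141 -0.     1.681] F [0.7 0.5 0.4] w 0.0855 t 2.9
```

```bash
python3 -m jog '[[[-30,10,10,0,0,0,1],[-30,10,10,0,0,0,1],[-30,10,10,0,0,0,1],[-5,2,10,0,0,0,1],[0,0,0,0,0,0,1]]]'
python3 - <<'E'
from h import *
go(.4345,.206,.133)
s=bot.grab_frame('scene');save(s,'s1')
print([(r['xyz'],r['conf']) for r in bot.spot_point('shaker_center',s)])
E
```

```text
clock: 3.4
position: [0.434, 0.2062, 0.2631]
tool_rot: [-3.14, 0.001, 1.679]
force: [-0.2, 0.4, -0.1]
grip_width: 0.0853
finger_force: 0.0
mm tool [ -0.3   0.5 130.1] wz -0.001 rot [-3.140e+00  1.000e-03  1.679e+00] F [-0.2  0.4 -0.1] w 0.0853 t 3.4
[([0.4349, 0.2045, 0.0612], 0.85), ([0.5736, 0.1154, 0.0104], 0.3)]
```

View pics/s1.png

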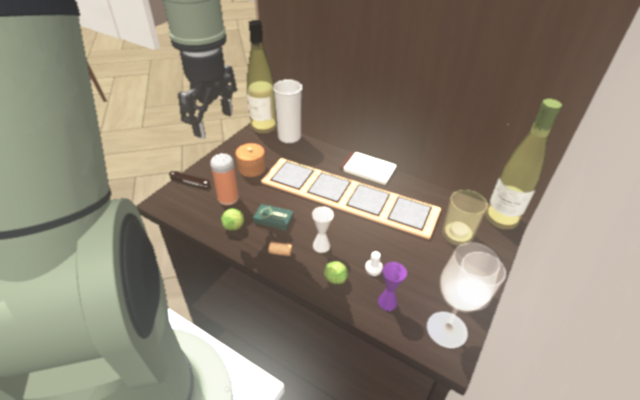

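The gripper (tips ~(200,130)) hangs above the shaker (225,180), and nothing has been disturbed. Descend and grip.

```bash
python3 -m jog '[[[0,0,30,0,0,0,1],[0,0,30,0,0,0,1],[0,0,30,0,0,0,1],[0,0,25,0,0,0,1],[0,0,15,0,0,0,1]]]'
python3 -m jog '[[[0,0,0,0,0,0,0.3],[0,0,0,0,0,0,0.3],[0,0,0,0,0,0,0.3],[0,0,0,0,0,0,0.3],[0,0,0,0,0,0,0.3]]]' 40
python3 -m jog '[[[0,0,0,0,0,0,0.3],[0,0,0,0,0,0,0.3],[0,0,0,0,0,0,0.3],[0,0,0,0,0,0,0.3],[0,0,0,0,0,0,0.3]]]'
```

```text
clock: 4.0
position: [0.4332, 0.2083, 0.1326]
tool_rot: [-3.141, -0.0, 1.683]
force: [0.4, -1.0, 1.1]
grip_width: 0.0856
finger_force: 0.0
clock: 4.5
position: [0.4344, 0.2077, 0.135]
tool_rot: [3.14, -0.001, 1.681]
force: [-1.0, 1.3, 9.4]
grip_width: 0.0476
finger_force: 41.5
clock: 5.0
position: [0.4344, 0.2077, 0.135]
tool_rot: [3.14, -0.001, 1.681]
force: [-1.9, 0.9, 8.9]
grip_width: 0.0476
finger_force: 41.5
```

```bash
python3 -m jog '[[[0,0,-20,0,0,0,0.3],[0,0,-30,0,0,0,0.3],[-15,10,-20,0,0,0,0.3],[-30,15,0,0,0,0,0.3],[-30,15,0,0,0,0,0.3]]]'
python3 -m jog '[[[-30,15,0,0,0,0,0.3],[-30,15,0,0,0,0,0.3],[-30,15,0,0,0,0,0.3],[-30,15,0,0,0,0,0.3],[-30,15,0,0,0,0,0.3]]]'
python3 -m jog '[[[-30,10,0,0,0,0,0.3],[-30,5,0,0,0,0,0.3],[-30,0,0,0,0,0,0.3],[-30,0,0,0,0,0,0.3],[-30,0,0,0,0,0,0.3]]]'
python3 - <<'E'
from h import *
go(*C[4],.150)
print(bot.observe()['position'])
s=bot.grab_frame('scene');t=bot.grab_frame('top');save(s,'s2')
for p in(s,t):print([(r['xyz'],px(p,r['xyz']),round(r['conf'],2)) for r in bot.spot_point('shaker_center',p)])
E
```

```text
clock: 5.5
position: [0.4826, 0.1367, 0.2053]
tool_rot: [3.139, -0.001, 1.683]
force: [0.3, -0.3, -2.7]
grip_width: 0.0471
finger_force: 42.2
clock: 6.0
position: [0.5735, -0.0051, 0.2046]
tool_rot: [3.141, -0.0, 1.681]
force: [0.4, 1.2, -2.7]
grip_width: 0.0471
finger_force: 42.2
clock: 6.5
position: [0.6043, -0.1524, 0.2046]
tool_rot: [3.141, 0.0, 1.681]
force: [-0.2, 0.2, -2.0]
grip_width: 0.0468
finger_force: 42.2
mm tool [-28.7  -0.1  54.6] wz 0.001 rot [3.141 0.    1.681] F [-0.2  0.2 -2. ] w 0.0468 t 6.5
[ 0.6043334  -0.15244336  0.20455111]
[([0.6043, -0.1551, 0.1311], [407, 170], 0.82)]
[]
```

View pics/s2.png

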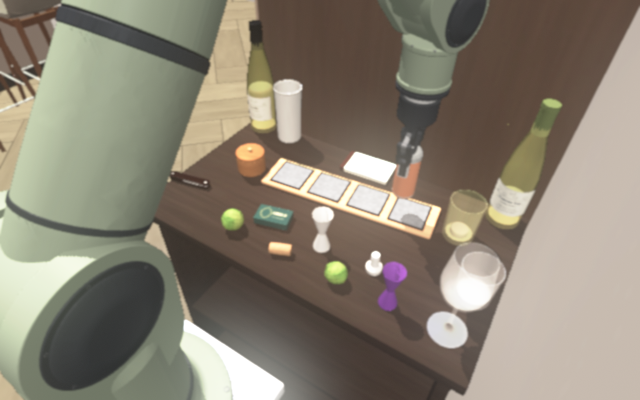

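```bash
python3 -m jog '[[[-26,0,10,0,0,0,0.3],[0,0,20,0,0,0,0.3],[0,0,15,0,0,0,0.3],[0,0,5,0,0,0,0.3],[0,0,2,0,0,0,0.3]]]'
python3 -m jog '[[[0,0,2,0,0,0,0.3],[0,0,0,0,0,0,0.3]]]'
python3 -c "from h import *;go(.6072,-.179,.150)"
```

```text
clock: 7.2
position: [0.6072, -0.1761, 0.1515]
tool_rot: [-3.141, -0.001, 1.682]
force: [0.6, -0.2, -2.3]
grip_width: 0.0474
finger_force: 42.2
clock: 7.4
position: [0.6074, -0.1769, 0.1504]
tool_rot: [3.141, 0.0, 1.681]
force: [-0.6, -0.8, -2.2]
grip_width: 0.0473
finger_force: 42.3
mm tool [-2.  -0.5  0.4] wz 0.001 rot [3.141 0.    1.681] F [-0.6 -0.8 -2.2] w 0.0473 t 7.4
```

```bash
python3 -m jog '[[[-2,0,1,0,0,0,0.3],[0,0,0.5,0,0,0,0.3],[0,0,0,0,0,0,0.3]]]'
python3 -m jog '[[[0,0,0,0,0,0,0.62],[0,0,0,0,0,0,0.75],[0,0,0,0,0,0,0.9],[0,0,0,0,0,0,1],[0,0,0,0,0,0,1]]]'
python3 -m jog '[[[0,0,-25,0,0,0,1],[0,0,-35,0,0,0,1],[0,0,-35,0,0,0,1],[0,0,-15,0,0,0,1],[0,0,0,0,0,0,1]]]'
python3 - <<'E'
from h import *
go(.429,-.0595,.125)
s=bot.grab_frame('scene');t=bot.grab_frame('top')
for p in(s,t):
  for q in('shaker_center','jigger_center'):print([(r['xyz'],round(r['conf'],2)) for r in bot.spot_point(q,p)])
E
```

```text
clock: 7.7
position: [0.6079, -0.1791, 0.1501]
tool_rot: [3.14, -0.0, 1.681]
force: [-4.5, 3.5, 18.2]
grip_width: 0.0472
finger_force: 43.8
clock: 8.2
position: [0.6074, -0.1793, 0.1483]
tool_rot: [-3.142, 0.0, 1.681]
force: [-0.0, 1.5, -0.7]
grip_width: 0.0851
finger_force: 0.0
clock: 8.7
position: [0.608, -0.1794, 0.2605]
tool_rot: [3.138, 0.001, 1.681]
force: [0.3, -1.4, -0.3]
grip_width: 0.0855
finger_force: 0.0
mm tool [ 138.9 -164.8  135.5] wz 0.001 rot [3.138e+00 1.000e-03 1.681e+00] F [ 0.3 -1.4 -0.3] w 0.0855 t 8.7
[([0.6081, -0.1798, 0.0749], 0.62), ([0.4327, -0.0587, 0.0529], 0.44)]
[([0.3794, -0.2387, 0.0464], 0.88), ([0.6162, -0.2885, -0.0042], 0.72), ([0.4369, -0.0568, 0.0513], 0.7)]
[([0.6117, -0.1762, 0.0728], 0.63)]
[([0.4292, -0.0552, 0.0501], 0.52)]
```

```bash
python3 -m jog '[[[28,-32.5,0,0,0,0,1],[28,-32.5,0,0,0,0,1],[28,-32.5,0,0,0,0,1],[28,-32.5,0,0,0,0,1],[29,-32.5,0,0,0,0,1]]]'
python3 -m jog '[[[0,0,30,0,0,0,1],[0,0,10,0,0,0,1],[0,0,0,0,0,0,1]]]'
python3 -c "from h import *;go(.431,-.057,.126)"
```

```text
clock: 9.5
position: [0.4286, -0.0562, 0.2579]
tool_rot: [-3.141, -0.0, 1.681]
force: [1.0, 1.7, -0.1]
grip_width: 0.0857
finger_force: 0.0
clock: 9.8
position: [0.4302, -0.0572, 0.2173]
tool_rot: [-3.139, 0.0, 1.68]
force: [0.4, -0.0, 0.0]
grip_width: 0.0853
finger_force: 0.0
mm tool [ 0.1  0.8 91.3] wz 0.0 rot [-3.139  0.     1.68 ] F [ 0.4 -0.   0. ] w 0.0853 t 9.8
```

```bash
python3 -m jog '[[[0,0,25,0,0,0,1],[0,0,25,0,0,0,1],[0,0,25,0,0,0,1],[0,0,14,0,0,0,1],[0,0,2,0,0,0,1]]]'
python3 -m jog '[[[0,0,0,0,0,0,0.7],[0,0,0,0,0,0,0.55],[0,0,0,0,0,0,0.4],[0,0,0,0,0,0,0.25],[0,0,0,0,0,0,0.2]]]' 35
python3 -m jog '[[[0,0,0,0,0,0,0.2],[0,0,0,0,0,0,0.2],[0,0,0,0,0,0,0.2]]]'
```

```text
clock: 10.3
position: [0.4305, -0.0575, 0.1263]
tool_rot: [-3.139, -0.0, 1.68]
force: [-0.5, -0.4, -0.2]
grip_width: 0.0856
finger_force: 0.0
clock: 10.8
position: [0.4306, -0.057, 0.1282]
tool_rot: [3.141, 0.0, 1.681]
force: [-1.9, -0.1, 11.0]
grip_width: 0.0392
finger_force: 33.5
clock: 11.1
position: [0.4305, -0.057, 0.1282]
tool_rot: [3.141, 0.0, 1.681]
force: [-2.7, -0.1, 11.8]
grip_width: 0.0397
finger_force: 33.5
```

```bash
python3 -m jog '[[[0,0,-15,0,0,0,0.2],[0,0,-20,0,0,0,0.2],[0,0,-20,0,0,0,0.2],[-8,30,0,0,0,0,0.2],[-8,32,0,0,0,0,0.2]]]'
python3 -m jog '[[[-8,32,0,0,0,0,0.2],[-8,30,0,0,0,0,0.2],[-5,20,0,0,0,0,0.2],[-2,10,0,0,0,0,0.2],[0,0,0,0,0,0,0.2]]]'
python3 - <<'E'
from h import *
go(*C[3],.143)
print(bot.observe()['position'])
s=bot.grab_frame('scene');t=bot.grab_frame('top');save(s,'s3')
for p in(s,t):print([(r['xyz'],px(p,r['xyz']),round(r['conf'],2)) for r in bot.spot_point('jigger_center',p)])
E
```

```text
clock: 11.6
position: [0.4947, -0.0659, 0.1839]
tool_rot: [3.14, -0.0, 1.681]
force: [0.1, 0.9, -0.3]
grip_width: 0.0389
finger_force: 35.3
clock: 12.1
position: [0.5882, -0.0787, 0.1824]
tool_rot: [3.141, 0.0, 1.681]
force: [-1.3, -0.3, -0.5]
grip_width: 0.0393
finger_force: 35.3
mm tool [-3.8  8.  39.4] wz 0.001 rot [3.141 0.    1.681] F [-1.3 -0.3 -0.5] w 0.0393 t 12.1
[ 0.58815208 -0.07871489  0.18244146]
[([0.3813, -0.2397, 0.0525], [394, 286], 0.92), ([0.5902, -0.08, 0.1042], [370, 171], 0.61)]
[([0.38, -0.2341, 0.0492], [421, 238], 0.73)]
```

View pics/s3.png

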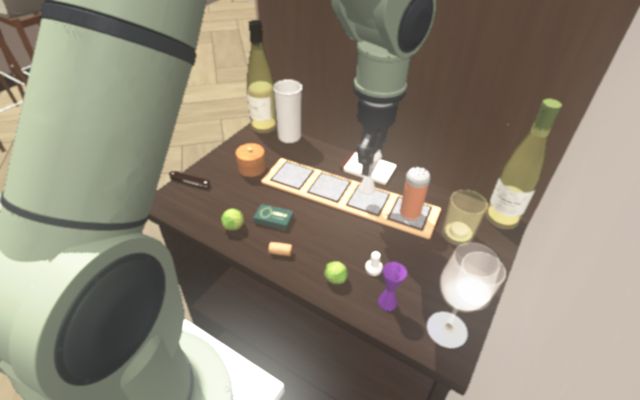

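Jigger held upright at (370,175) over coaster 3; the shaker stands on coaster 4 at (413,195).

```bash
python3 -m jog '[[[-3,8,10,0,0,0,0.2],[0,0,15,0,0,0,0.2],[0,0,9,0,0,0,0.2],[0,0,3,0,0,0,0.2],[0,0,1,0,0,0,0.2]]]'
python3 -m jog '[[[0,0,1,0,0,0,0.2],[0,0,1,0,0,0,0.2],[0,0,0,0,0,0,0.2]]]'
python3 -c "from h import *;go(*C[3],.143)"
```

```text
clock: 12.8
position: [0.5957, -0.0809, 0.1437]
tool_rot: [-3.14, -0.0, 1.681]
force: [0.4, 0.1, -1.0]
grip_width: 0.0395
finger_force: 35.4
clock: 13.1
position: [0.5961, -0.0811, 0.1433]
tool_rot: [3.141, 0.0, 1.68]
force: [-4.0, 1.4, 8.7]
grip_width: 0.0391
finger_force: 36.4
mm tool [-0.6  0.3  0.3] wz 0.0 rot [3.141 0.    1.68 ] F [-4.   1.4  8.7] w 0.0391 t 13.1
```

```bash
python3 -m jog '[[[0,0,0,0,0,0,0.6],[0,0,0,0,0,0,0.75],[0,0,0,0,0,0,0.9],[0,0,0,0,0,0,1],[0,0,0,0,0,0,1]]]'
python3 -m jog '[[[0,0,-25,0,0,0,1],[0,0,-35,0,0,0,1],[0,0,-35,0,0,0,1],[0,0,-20,0,0,0,1],[0,0,0,0,0,0,1]]]'
python3 -m jog '[[[-15,-34,0,0,0,0,0.6],[-15,-34,0,0,0,0,0.6],[-15,-34,0,0,0,0,0.6],[-15,-34,0,0,0,0,0.6],[-15,-34,0,0,0,0,0.6]]]'
python3 -m jog '[[[0,0,0,0,0,0.147,0.6],[0,0,0,0,0,0.147,0.6],[0,0,0,0,0,0.147,0.6],[0,0,0,0,0,0.147,0.6],[0,0,0,0,0,0.147,0.6]]]'
python3 -m jog '[[[0,0,0,0,0,0.147,0.6],[0,0,0,0,0,0,0.6]]]'
python3 - <<'E'
from h import *
go(.435,-.175,.094,.785)
print(bot.observe()['qpos'].round(2))
s=bot.grab_frame('scene');t=bot.grab_frame('top');save(s,'s4')
for p in(s,t):
  for q in('jigger_center','stopper_center'):print([(r['xyz'],px(p,r['xyz']),round(r['conf'],2)) for r in bot.spot_point(q,p)])
  R=bot.trace('stopper_center',p);print([(np.argwhere(r['region']).mean(0)[::-1].round(1),round(r['conf'],2)) for r in R])
o,d=ray(t,(377,243));print('lime',o+d*(.022-o[2])/d[2])
print(t['img'][212:228:2,388:404:2].sum(2)//3)
E
```

```text
clock: 13.6
position: [0.596, -0.0809, 0.1424]
tool_rot: [-3.142, 0.0, 1.681]
force: [-0.2, -0.3, 0.1]
grip_width: 0.0853
finger_force: 0.0
clock: 14.1
position: [0.597, -0.0811, 0.2603]
tool_rot: [3.137, 0.001, 1.681]
force: [0.3, 0.4, 0.2]
grip_width: 0.0851
finger_force: 0.0
clock: 14.6
position: [0.4337, -0.1745, 0.2568]
tool_rot: [-3.141, -0.0, 1.681]
force: [0.9, -0.6, -0.3]
grip_width: 0.0512
finger_force: 0.0
clock: 15.1
position: [0.435, -0.174, 0.2568]
tool_rot: [-3.141, 0.001, 0.94]
force: [-0.0, -0.0, 0.2]
grip_width: 0.0517
finger_force: 0.0
clock: 15.3
position: [0.4351, -0.1739, 0.2568]
tool_rot: [-3.141, 0.001, 0.796]
force: [-0.3, 0.8, 0.0]
grip_width: 0.0511
finger_force: 0.0
mm tool [ -0.9   0.8 162.8] wz 0.011 rot [-3.141e+00  1.000e-03  7.960e-01] F [-0.3  0.8  0. ] w 0.0511 t 15.3
[-0.15  0.38  0.52  2.07 -0.27  0.76 -0.24]
[([0.3797, -0.2405, 0.0485], [394, 288], 0.71), ([0.5998, -0.0863, 0.0691], [373, 182], 0.64)]
[([0.4338, -0.1754, 0.0213], [373, 262], 0.79)]
[(array([374.2, 264.9]), 0.68), (array([328.9, 187.4]), 0.57)]
[]
[([0.4352, -0.176, 0.0196], [395, 218], 0.6), ([0.6146, -0.2895, 0.0036], [432, 153], 0.2)]
[]
lime [ 0.37172736 -0.124264    0.022     ]
[[ 64  60  60  53  98 123 124 113]
 [ 61  56  49 159 148 121 118 139]
 [ 61  55 255 255 109 119 137 129]
 [ 53 255 255 177 120 117 172 124]
 [ 45 255 255  99 118 155 136 127]
 [ 53 254 255 108 140 129 118 133]
 [ 57  44  94 129 116 119 127 137]
 [ 70  51  40  42  90 112 132 142]]
```

View pics/s4.png

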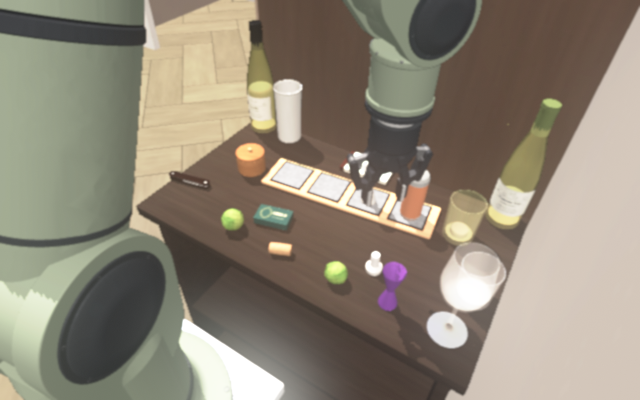

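The gripper is over the stopper (375,263), the fingers diagonal and clear of the purple cup (392,287). Descend.

```bash
python3 -m jog '[[[0,0,30,0,0,0,0.6],[0,0,40,0,0,0,0.6],[0,0,40,0,0,0,0.6],[0,0,30,0,0,0,0.6],[0,0,15,0,0,0,0.6]]]'
python3 -m jog '[[[0,0,7,0,0,0,0.6],[0,0,1,0,0,0,0.6],[0,0,0,0,0,0,0.6]]]'
python3 -m jog '[[[0,0,0,0,0,0,0.5],[0,0,0,0,0,0,0.4],[0,0,0,0,0,0,0.3],[0,0,0,0,0,0,0.2],[0,0,0,0,0,0,0]]]' 30
python3 -m jog '[[[0,0,0,0,0,0,0],[0,0,0,0,0,0,0],[0,0,0,0,0,0,0]]]'
```

```text
clock: 16.2
position: [0.4344, -0.1739, 0.1001]
tool_rot: [-3.139, 0.001, 0.799]
force: [1.1, -0.3, 0.9]
grip_width: 0.0509
finger_force: 0.0
clock: 16.5
position: [0.4355, -0.1742, 0.095]
tool_rot: [3.141, -0.0, 0.799]
force: [0.1, -0.2, 0.5]
grip_width: 0.0514
finger_force: 0.0
clock: 17.0
position: [0.4354, -0.1742, 0.0947]
tool_rot: [3.141, -0.0, 0.799]
force: [-0.9, -0.3, 6.4]
grip_width: 0.0157
finger_force: 29.1
clock: 17.3
position: [0.4354, -0.1742, 0.0947]
tool_rot: [3.141, -0.0, 0.799]
force: [-1.0, -0.2, 7.0]
grip_width: 0.0157
finger_force: 29.2
```

```bash
python3 -m jog '[[[0,0,-15,0,0,0,0],[0,0,-25,0,0,0,0],[0,0,-30,0,0,0,0],[0,0,-20,0,0,0,0],[0,0,0,0,0,0,0]]]'
python3 -m jog '[[[0,0,0,0,0,-0.146,0],[0,0,0,0,0,-0.146,0],[0,0,0,0,0,-0.146,0],[0,0,0,0,0,-0.146,0],[0,0,0,0,0,-0.146,0]]]'
python3 -m jog '[[[0,0,0,0,0,-0.146,0],[0,0,0,0,0,0,0]]]'
python3 - <<'E'
from h import *
go(*C[2],.110)
s=bot.grab_frame('scene');t=bot.grab_frame('top')
print(bot.observe()['position'])
for p in(s,t):
  print([(r['xyz'],px(p,r['xyz']),round(r['conf'],2)) for r in bot.spot_point('stopper_center',p)])
E
```

```text
clock: 17.8
position: [0.4361, -0.1743, 0.1865]
tool_rot: [3.139, -0.002, 0.799]
force: [-0.6, 1.1, -0.6]
grip_width: 0.0158
finger_force: 29.5
clock: 18.3
position: [0.4351, -0.1739, 0.1839]
tool_rot: [-3.141, -0.0, 1.535]
force: [-0.3, -1.1, -0.2]
grip_width: 0.0156
finger_force: 29.5
clock: 18.5
position: [0.435, -0.1741, 0.184]
tool_rot: [-3.141, -0.001, 1.677]
force: [-0.2, 0.2, -0.1]
grip_width: 0.0157
finger_force: 29.5
mm tool [174.8 170.   74. ] wz -0.003 rot [-3.141e+00 -1.000e-03  1.677e+00] F [-0.2  0.2 -0.1] w 0.0157 t 18.5
[ 0.43503361 -0.17415041  0.18405055]
[([0.4345, -0.1786, 0.1116], [380, 232], 0.54), ([0.6022, -0.0784, 0.0142], [368, 198], 0.41)]
[]
```

```bash
python3 -m jog '[[[35,10,0,0,0,0,0],[35,10,0,0,0,0,0],[35,20,0,0,0,0,0],[35,30,0,0,0,0,0],[35,30,0,0,0,0,0]]]'
python3 -m jog '[[[0,30,0,0,0,0,0],[0,30,0,0,0,0,0],[0,10,10,0,0,0,0],[0,0,20,0,0,0,0],[0,0,0,0,0,0,0]]]'
python3 - <<'E'
from h import *
go(*C[2],.110)
s=bot.grab_frame('scene');t=bot.grab_frame('top');save(s,'s5')
print(bot.observe()['position'])
for p in(s,t):
  print([(r['xyz'],px(p,r['xyz']),round(r['conf'],2)) for r in bot.spot_point('stopper_center',p)])
E
```

```text
clock: 19.2
position: [0.5172, 0.0123, 0.1845]
tool_rot: [3.141, 0.0, 1.672]
force: [1.5, -1.6, -0.4]
grip_width: 0.0157
finger_force: 29.5
clock: 19.7
position: [0.5847, 0.0176, 0.1519]
tool_rot: [-3.137, 0.0, 1.673]
force: [-0.9, 0.7, -1.7]
grip_width: 0.016
finger_force: 29.5
mm tool [ 0.1  0.8 41.9] wz -0.007 rot [-3.137  0.     1.673] F [-0.9  0.7 -1.7] w 0.016 t 19.7
[0.58552523 0.0174045  0.15418002]
[([0.5862, 0.0115, 0.0816], [333, 166], 0.7), ([0.6113, -0.1771, 0.0095], [409, 214], 0.34)]
[([0.578, 0.1163, 0.0137], [285, 169], 0.54)]
```

View pics/s5.png

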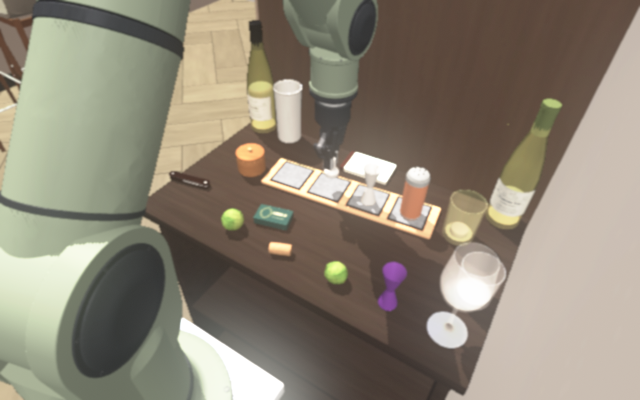

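Stopper hangs head-down at (333,168) above coaster 2; jigger (370,190) and shaker (413,195) stand on 3 and 4.

```bash
python3 -m jog '[[[3,0,15,0,0,0,0],[0,0,15,0,0,0,0],[0,0,6,0,0,0,0],[0,0,3,0,0,0,0],[0,0,1.5,0,0,0,0]]]'
python3 -m jog '[[[0,0,1,0,0,0,0],[0,0,1,0,0,0,0],[0,0,0,0,0,0,0]]]'
python3 -c "from h import *;go(.5855,.0205,.110)"
```

```text
clock: 20.4
position: [0.5858, 0.0204, 0.1135]
tool_rot: [-3.141, 0.0, 1.675]
force: [-0.4, 0.8, -0.3]
grip_width: 0.0157
finger_force: 29.5
clock: 20.7
position: [0.586, 0.0206, 0.1121]
tool_rot: [3.141, 0.0, 1.675]
force: [-0.4, -0.3, -0.8]
grip_width: 0.0156
finger_force: 29.5
mm tool [-0.  -0.5  2.1] wz -0.005 rot [3.141 0.    1.675] F [-0.4 -0.3 -0.8] w 0.0156 t 20.7
```

```bash
python3 -m jog '[[[0,0,1,0,0,0,0],[0,0,1,0,0,0,0],[0,0,0.5,0,0,0,0],[0,0,0,0,0,0,0]]]'
python3 -m jog '[[[0,0,0,0,0,0,0.25],[0,0,0,0,0,0,0.35],[0,0,0,0,0,0,0.5],[0,0,0,0,0,0,0.6],[0,0,0,0,0,0,0.6]]]'
python3 -m jog '[[[0,0,-25,0,0,0,0.6],[0,0,-35,0,0,0,0.6],[0,0,-40,0,0,0,0.6],[0,0,-20,0,0,0,0.6],[0,-40,0,0,0,0,1]]]'
python3 -m jog '[[[10,-40,0,0,0,0,1],[30,-40,0,0,0,0,1],[10,-20,0,0,0,0,1],[0,0,0,0,0,-0.14,1],[0,0,0,0,0,0,1]]]'
python3 - <<'E'
from h import *
go(.437,.072,.065,1.86)
s=bot.grab_frame('scene');t=bot.grab_frame('top');save(t,'t6')
for p in(s,t):
  for q in('stopper_center','jigger_center','matchbox_center'):
    print([(r['xyz'],px(p,r['xyz']),round(r['conf'],2)) for r in bot.spot_point(q,p)])
cv2.imwrite('pics/s6.png',cv2.resize(s['img'][140:260,200:470][:,:,::-1],None,fx=2.9,fy=2.9))
E
```

```text
clock: 21.1
position: [0.586, 0.0205, 0.1098]
tool_rot: [3.141, 0.0, 1.675]
force: [-2.1, 0.2, 7.0]
grip_width: 0.0155
finger_force: 30.1
clock: 21.6
position: [0.5859, 0.0206, 0.1094]
tool_rot: [-3.142, 0.0, 1.675]
force: [0.6, -0.1, 0.1]
grip_width: 0.0513
finger_force: 0.0
clock: 22.1
position: [0.5496, 0.0171, 0.2321]
tool_rot: [3.134, 0.0, 1.676]
force: [-0.5, 0.0, -0.9]
grip_width: 0.0645
finger_force: 0.0
clock: 22.6
position: [0.4413, 0.0562, 0.2298]
tool_rot: [3.141, -0.0, 1.819]
force: [0.2, 0.4, 0.1]
grip_width: 0.0852
finger_force: 0.0
mm tool [ 16.4  -0.3 164.8] wz -0.041 rot [ 3.141 -0.     1.819] F [0.2 0.4 0.1] w 0.0852 t 22.6
[([0.5875, 0.0163, 0.0388], [331, 179], 0.5)]
[([0.382, -0.238, 0.0498], [393, 286], 0.64), ([0.6008, -0.0833, 0.0674], [372, 182], 0.63)]
[([0.4405, 0.0757, 0.0043], [274, 217], 0.72), ([0.5742, 0.1178, 0.0087], [292, 177], 0.34)]
[]
[([0.5959, -0.0802, 0.0627], [358, 157], 0.84), ([0.3787, -0.2372, 0.0461], [422, 239], 0.64)]
[]
```

View pics/s6.png

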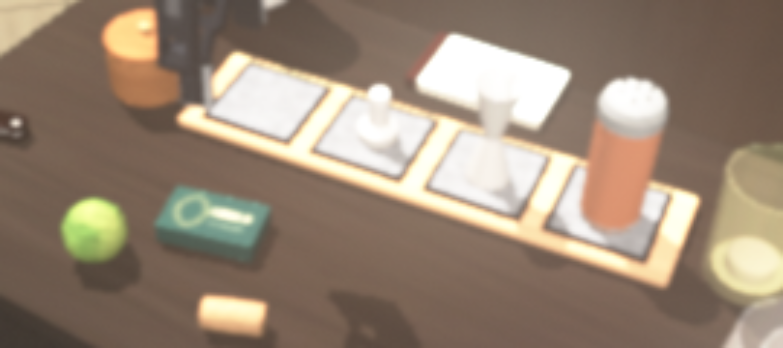

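Stopper, jigger and shaker stand centred on coasters 2, 3, 4 (crop (377,125), (493,150), (620,170)); the matchbox (213,222) is next.

```bash
python3 -m jog '[[[16,0,20,0,0,-0.045,0.8],[0,0,40,0,0,0,0.8],[0,0,35,0,0,0,0.8],[0,0,0,0,0,0,0.8]]]'
python3 -c "from h import *;go(.437,.0725,.080,1.866)"
```

```text
clock: 23.4
position: [0.436, 0.0709, 0.1314]
tool_rot: [-3.136, 0.0, 1.859]
force: [-0.3, -0.2, 0.8]
grip_width: 0.0684
finger_force: 0.0
mm tool [ 1.2  1.4 51.4] wz -0.007 rot [-3.136  0.     1.859] F [-0.3 -0.2  0.8] w 0.0684 t 23.4
```

```bash
python3 -m jog '[[[1,1,20,0,0,-0.005,0.8],[0,0,18,0,0,0,0.8],[0,0,8,0,0,0,0.8],[0,0,3,0,0,0,0.8],[0,0,1,0,0,0,0.8]]]'
python3 -m jog '[[[0,0,0,0,0,0,0.7],[0,0,0,0,0,0,0.6],[0,0,0,0,0,0,0.5],[0,0,0,0,0,0,0.4],[0,0,0,0,0,0,0.3]]]' 30
python3 -m jog '[[[0,0,0,0,0,0,0.3],[0,0,0,0,0,0,0.3],[0,0,0,0,0,0,0.3]]]'
```

```text
clock: 23.9
position: [0.4386, 0.0726, 0.0851]
tool_rot: [3.141, 0.0, 1.864]
force: [-0.3, -0.6, 0.1]
grip_width: 0.0684
finger_force: 0.0
clock: 24.4
position: [0.4385, 0.0727, 0.0851]
tool_rot: [3.141, -0.0, 1.865]
force: [-1.5, 0.9, 12.6]
grip_width: 0.0448
finger_force: 28.8
clock: 24.7
position: [0.4385, 0.0727, 0.0851]
tool_rot: [3.141, -0.0, 1.865]
force: [-2.1, 0.5, 12.5]
grip_width: 0.0448
finger_force: 28.8
```

```bash
python3 -m jog '[[[0,0,-10,0,0,0,0.3],[0,0,-20,0,0,0,0.3],[0,0,-30,0,0,0,0.3],[0,0,0,0,0,0.093,0.3],[0,0,0,0,0,0.093,0.3]]]'
python3 -m jog '[[[0,0,0,0,0,0,0.3]]]'
python3 - <<'E'
from h import *
go(*C[1],.100)
s=bot.grab_frame('scene');print(bot.observe()['position'])
print([(r['xyz'],px(s,r['xyz']),round(r['conf'],2)) for r in bot.spot_point('matchbox_center',s)])
cv2.imwrite('pics/s7.png',cv2.resize(s['img'][80:280,180:480][:,:,::-1],None,fx=2.6,fy=2.6))
E
```

```text
clock: 25.2
position: [0.4386, 0.0727, 0.146]
tool_rot: [3.139, -0.001, 1.675]
force: [0.2, -0.3, -0.6]
grip_width: 0.0449
finger_force: 30.9
clock: 25.3
position: [0.4383, 0.0728, 0.1452]
tool_rot: [3.141, -0.0, 1.677]
force: [0.4, -0.0, -0.8]
grip_width: 0.045
finger_force: 30.9
mm tool [ 29.7 140.2  45.2] wz -0.003 rot [ 3.141 -0.     1.677] F [ 0.4 -0.  -0.8] w 0.045 t 25.3
[0.43823493 0.07271574 0.14494701]
[([0.4354, 0.0741, 0.0658], [271, 199], 0.83)]
```

View pics/s7.png

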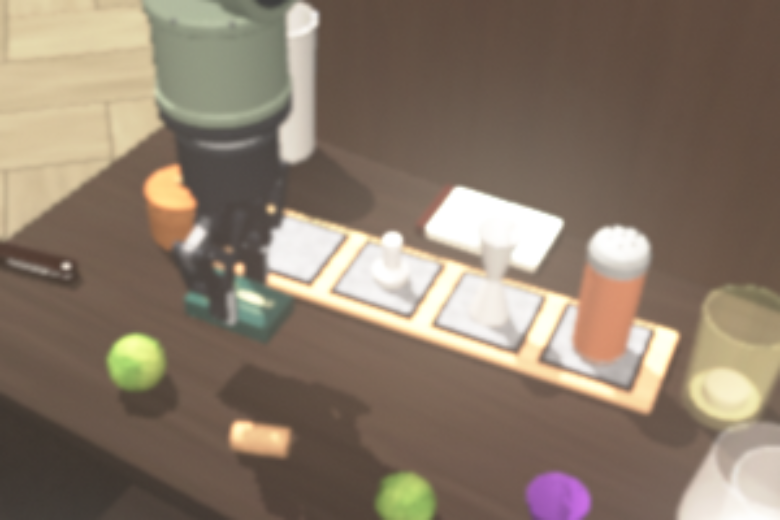

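The matchbox is held flat, at crop (240,300), and aligned with the row. Move it to coaster 1.

```bash
python3 -m jog '[[[5,25,0,0,0,0,0.3],[6,30,0,0,0,0,0.3],[6,30,0,0,0,0,0.3],[6,30,0,0,0,0,0.3],[6,22,10,0,0,0,0.3]]]'
python3 -m jog '[[[0,3,10,0,0,0,0.3],[0,0,15,0,0,0,0.3],[0,0,4,0,0,0,0.3],[0,0,3,0,0,0,0.3],[0,0,0,0,0,0,0.3]]]'
python3 -c "from h import *;go(*C[1],.100)"
```

```text
clock: 25.9
position: [0.5733, 0.1165, 0.1351]
tool_rot: [3.14, -0.0, 1.681]
force: [-0.8, -0.2, -0.7]
grip_width: 0.0448
finger_force: 31.0
clock: 26.4
position: [0.5739, 0.1162, 0.1023]
tool_rot: [-3.141, 0.0, 1.679]
force: [-0.5, 0.2, -0.9]
grip_width: 0.0445
finger_force: 31.0
mm tool [0.9 0.8 2.3] wz -0.001 rot [-3.141  0.     1.679] F [-0.5  0.2 -0.9] w 0.0445 t 26.4
```

```bash
python3 -m jog '[[[0,0.8,1,0,0,0,0.3],[0,0,1,0,0,0,0.3],[0,0,1,0,0,0,0.3],[0,0,0,0,0,0,0.3]]]'
python3 -m jog '[[[0,0,0,0,0,0,0.6],[0,0,0,0,0,0,0.75],[0,0,0,0,0,0,0.9],[0,0,0,0,0,0,0.9],[0,0,-15,0,0,0,0.9]]]'
python3 -m jog '[[[0,0,-30,0,0,0,0.9],[0,0,-40,0,0,0,0.9],[0,0,-40,0,0,0,0.9],[10,-40,-20,0,0,0,0.9],[20,-40,0,0,0,0,0.9]]]'
python3 -m jog '[[[40,-20,0,0,0,0,0.9],[45,-10,0,0,0,0,0.9],[45,0,0,0,0,0,0.9],[45,0,0,0,0,0,0.9],[0,0,0,0,0,0,0.9]]]'
python3 - <<'E'
from h import *
s=bot.grab_frame('scene');t=bot.grab_frame('top')
for p in(s,t):
  for q in('stopper_center','jigger_center','matchbox_center','shaker_center','votive'):
    print(q[:4],[(r['xyz'],round(r['conf'],2)) for r in bot.spot_point(q,p) if r['conf']>.3])
a=[cv2.resize(i,(780,290))[:,:,::-1] for i in(s['img'][140:250,210:500],t['img'][110:220,180:470])]
cv2.imwrite('pics/f.png',np.vstack(a)); print(C)
E
```

```text
clock: 26.8
position: [0.5753, 0.1166, 0.1001]
tool_rot: [3.141, -0.0, 1.679]
force: [-3.4, -0.9, 11.6]
grip_width: 0.0445
finger_force: 32.2
clock: 27.3
position: [0.5742, 0.1164, 0.1134]
tool_rot: [-3.139, 0.001, 1.679]
force: [0.6, -0.7, 0.1]
grip_width: 0.0768
finger_force: 0.0
clock: 27.8
position: [0.4926, 0.1368, 0.2477]
tool_rot: [3.137, -0.001, 1.676]
force: [0.7, 1.6, -0.4]
grip_width: 0.0773
finger_force: 0.0
clock: 28.3
position: [0.4419, 0.3145, 0.2452]
tool_rot: [3.141, -0.003, 1.686]
force: [0.1, -2.0, 0.2]
grip_width: 0.0771
finger_force: 0.0
stop [([0.5898, 0.0165, 0.0393], 0.71), ([0.5977, -0.0834, 0.0646], 0.43)]
jigg [([0.6, -0.0845, 0.0677], 0.82), ([0.3786, -0.2377, 0.0511], 0.72)]
matc [([0.5732, 0.1191, 0.0203], 0.73)]
shak [([0.609, -0.1802, 0.0755], 0.71)]
voti [([0.6204, -0.2897, 0.0008], 0.9)]
stop [([0.5894, 0.0194, 0.038], 0.43)]
jigg [([0.5929, -0.0808, 0.0632], 0.86), ([0.38, -0.2351, 0.0484], 0.77)]
matc [([0.5703, 0.1159, 0.0207], 0.63)]
shak [([0.6141, -0.1762, 0.076], 0.76)]
voti []
{1: (0.5746, 0.1172), 2: (0.5855, 0.0178), 3: (0.5965, -0.0816), 4: (0.6074, -0.181)}
```

View pics/f.png

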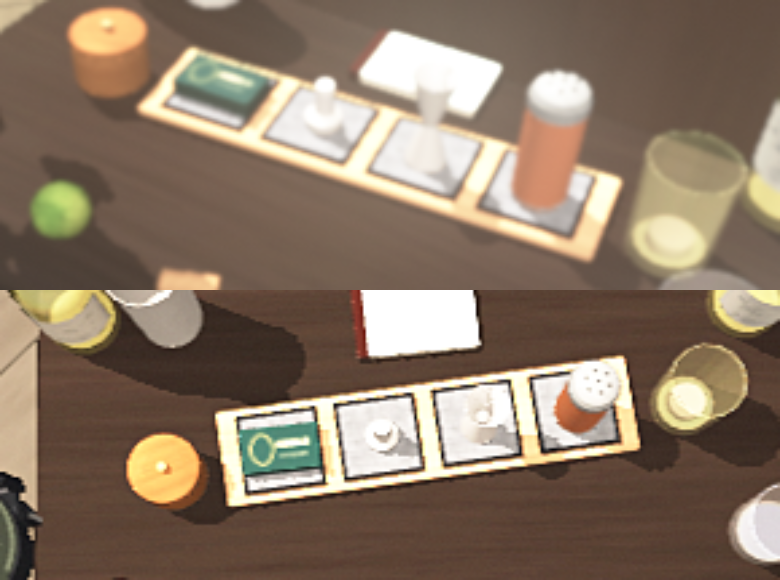

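All four stand centred and in descending height away from the votive, which hasn't moved, and the gripper is clear. I'm handing in.

```bash
python3 -c "from workcell import bot;print(bot.job_done())"
```

```text
the job is handed in; nothing more can be done
None
```

I handed the job in at about 28 s of the 88 s: starting from the candle glass, the shaker, jigger, stopper and matchbox stand centred on coasters 4, 3, 2 and 1, and the candle glass was not moved; no verdict came back.

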